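Rake a stray offcut out of the spark box and shove it off the table into the scrap bin

TASK

A steel offcut has slid into the low spark box on the welding table. Take the hand rake, reach in behind the offcut, rake it out of the box, and push it over the right-hand table edge so that it drops into the blue scrap bin hanging below; leave the rake lying on the table flat and blade edge down, as it lay before. Slide the offcut, never lift it off the table; be gentle with the thin spark box, and do not disturb the spray can and the little red pot.

Things in the scene. Friction and masses are not known exactly. Their poses are not given: they have to be found in the camera images.
- offcut: The loose scrap: dark flat steel plate, 60 (its x) x 90 (its y) x 12 mm (z), 0.35 to 0.65 kg. Origin: centre of its underside. It starts flat on the table inside the spark box, its 90 mm side across the box (up to 0.1 rad off), its centre 65 to 100 mm inside the mouth; the blade must pass over it to get behind.
- spark_box: Fixed low box of 3 mm grey sheet steel; the table is its floor. Closed except for its mouth, which faces the right-hand table edge. Inside 112 mm wide, 62 high, 169 deep; outside 118 x 172 x 65 mm (louvres to 69). Origin: on the table at the mouth's middle; +y points into the box (closed end's inner face at y = 169 mm), x across it. It stands contact of up to 30 N.
- rake: Loose rake lying flat on blade and handle, 0.35 kg. Wooden handle x = -85 to 40 mm, 24 wide, z = 0 to 38; telescopic rod at z = 26, then an upright blade 44 mm wide, 4 thick, z = 0 to 36. Origin: underside of handle below the best grip; +x to the blade. Blade's near face at x = 203 (rod in) to 263 mm (rod out): set differently each time, not measured, holds against 40 N: feel for it.
- table_edge (a point): A point on the top of the right-hand table edge (z = 0, the table top's height). Its x axis runs along the straight edge, away from the robot; its -y axis points out over the drop, +y in over the table. The table reaches 180 mm along +x from it, to the far corner.
- scrap_bin: Fixed open-topped blue sheet-steel bin hanging right against the right-hand edge: 140 mm along the edge (its x), 114 mm out from it (its y, pointing to the table), 130 mm high, walls 3 mm. Origin: centre of its underside; the rim is 130 mm above that, 22 mm below the table top. It hangs at a different place along the edge each time.
- bin_floor (a point): Centre of the bin's inner floor; axes as the bin's (inside: x from -67 to 67, y from -54 to 54 mm; rim at z = 127 mm).
- spray_can: Bystander: blue upright spray can, 66 mm across, 202 mm high. Origin: centre of its underside.
- tip_pot: Bystander: small red open tin pot, 60 mm across and 60 mm high. Origin: centre of its underside.

How it is judged:
By the outcome, as a careful person would: the job done as asked, in the order asked, and still so for the second after the job is handed in, with the robot touching nothing.
It also fails if it takes over 72 s, if anything falls off the work surface, if the arm or the gripper's body presses on something with over 40 N, if the wrist force passes 120 N, or if a joint passes its speed limit or range.

ROBOT

A 6-joint arm with a two-finger parallel gripper is mounted at the origin on the work surface; the furniture and walls round the work are solid. World frame = base frame: x ahead of the robot, y to its left, z up, the work surface at z = 0. Lengths are in m, angles in rad, forces in N, time in s.
With the tool pointing down it reaches from about 0.275 to 0.725 m from the base axis. Payload 15.9 kg.
Tool frame: the origin (TCP) lies on the centre line of the jaws, within the pads' length; the fingertips stand 22 mm ahead of it and the grasp point (between the pads) lies 3 mm ahead of it; z points along the fingers, y is the line along which they close (so a half turn about z gives the same grasp; the last joint's range is limited). The gripper opens to 85 mm and grips with 20 to 120 N. Pads are 22 mm wide; open, the fingers measure 114 mm over their backs; the gripper's body (76 mm by 85 mm) begins 54 mm behind the grasp point. The pads swing forward as they close: fully open they stand 13 mm farther back than shut.
Start: joints at [0, 0.213, -0.034, 1.323, 0, 1.571], TCP at [0.5, -0, 0.253] pointing down, gripper open.
Joint ranges: [-2.98, 2.98], [-0.74, 1.72], [-1.14, 1.35], [-2.1, 2.04], [-1.57, 1.44], [-3.14, 3.14]. Speed limits (rad/s): [1.89, 1.89, 2.39, 2.57, 3.14, 3.14].

INTERFACE

Orientations are given as a unit quaternion [w, x, y, z].
In Python, from workcell import observe, camera, calibration, close_job gives the robot as it stands.
- The arm moves only by the tool play_rows, never from a script. Its argument "moves" is a list that holds one entry, the list of rows, each a list of 7 numbers: the turn, a rotation vector about the tool's x, y, z normalised to -1 to 1, where 1 is 90 degrees, then the shift along the tool's x, y, z normalised to -1 to 1, where 1 is 4 cm, then the closure, from 0 (fully open) to 1 (shut). A call has 1 to 12 rows; each row shifts and turns the commanded pose from where the row before left it, along the tool's axes as they then stand; what a row does not reach is not made up. A row lasts 1/10 s, in which the tool goes at most 50 mm and 8.59 degrees, less where a joint would pass 70% of its speed; a pose out of reach is approached as far as the arm can. A call with a number of a shift or a turn outside -1 to 1 is refused whole. A call with a gripper value outside its range is refused whole. The fingers move at their own pace and stop on an object; "newtons" is the grip in N (left out, the last holds). Time passes only in rows, so rows that do not move let the fingers close. It gives the time, the measured TCP pose, the force, the opening and the grip force at its end, in the units of the state.
- observe(): the state, without advancing time (a new reading comes with each control period).
- camera(name): name is "scene" or "side" or "wrist"; returns the picture (480x640x3 uint8, blue, green, red); there is no depth.
- calibration(name): a dict with "intrinsics" (3x3 intrinsics, pixels), "T" (4x4, takes a point from camera to world coordinates). Camera axes: x right, y up, looking along -z (the intrinsics and any distortion apply to the point x, -y, -z); pixel columns grow to the right and rows downward; lengths in m; the calibration is good to about 2 mm. A picture is of the moment at which its call begins: read the wrist's pose just before it. calibration takes no time and is no camera call; for the wrist camera it gives the pose at the moment of the call.
- close_job(): hands the job in; it is judged then, once.
The state is a dict: "time_s": time; "q": joint angles; "joint_velocities": joint speeds; "effort": joint torques, N m; "tool_pos": TCP position; "eef_rot": TCP orientation; "force": force on the tool from outside, world axes, zero at the start; "wrist_torque": the same for the moment, N m; "opening": finger opening in m; "grasp_force": force on a finger pad.
Only numpy, scipy, OpenCV 4.12 (cv2) and the standard library are available. Lean on these libraries where they do the work, as an engineer would, in place of code of your own. Each camera call takes 0.05 s, during which the arm holds its last target. There are 200 camera calls.

## Working session

There is one attempt and no reset: what is moved stays moved. The work goes in short steps, Python scripts to look and compute and a tool call to move; the robot and the scene stay as the last step left them, time stands still between calls to the robot, and variables do not carry over. Pictures are saved under pics/ and viewed, at most 10 in all, crops included, and the job is handed in when it is done.

Besides the shell and the picture viewer there is one more tool, called by a JSON object that holds its "fn" and its "kwargs". play_rows: Moves the arm, as the interface text tells. Scaled input: -1 to 1 covers 4 cm each way for a shift and 90 degrees each way for a turn. Its arguments: {"type":"object","properties":{"moves":{"type":"array","items":{"type":"array","items":{"type":"array","items":{"type":"number","minimum":-1,"maximum":1}}}},"newtons":{"type":"number"}},"required":["moves"]}

```bash
mkdir -p pics; ls; python3 - <<'E'
from workcell import *
import cv2,numpy as np
for n in("scene","side"):
    cv2.imwrite(f"pics/{n}0.png",camera(n)); c=calibration(n); print(n,np.round(c["intrinsics"],1).tolist(),np.round(c["T"],3).tolist(),[k for k in c])
s=observe();print({k:np.round(v,3).tolist() for k,v in s.items()})
E
```

```text
pics
scene [[447.4, 0.0, 318.6], [0.0, 447.4, 245.3], [0.0, 0.0, 1.0]] [[0.541, 0.674, -0.503, 0.102], [-0.841, 0.432, -0.325, -0.43], [-0.001, 0.599, 0.801, 0.685], [0.0, 0.0, 0.0, 1.0]] ['intrinsics', 'T']
side [[442.8, 0.0, 313.3], [0.0, 442.8, 242.5], [0.0, 0.0, 1.0]] [[0.59, 0.572, -0.57, 0.035], [-0.807, 0.417, -0.417, -0.491], [-0.001, 0.706, 0.708, 0.603], [0.0, 0.0, 0.0, 1.0]] ['intrinsics', 'T']
{'time_s': 0.1, 'q': [-0.0, 0.213, -0.035, 1.324, 0.0, 1.571], 'joint_velocities': [-0.001, 0.001, -0.0, -0.002, 0.001, -0.0], 'effort': [0.002, -68.724, 48.781, 0.012, 0.0, 0.0], 'tool_pos': [0.5, 0.0, 0.253], 'eef_rot': [-0.0, 0.707, 0.707, -0.0], 'force': [-0.029, -0.11, 0.06], 'wrist_torque': [-0.04, -0.033, 0.016], 'grasp_force': 0.0, 'opening': 0.086}
```

View pics/scene0.png

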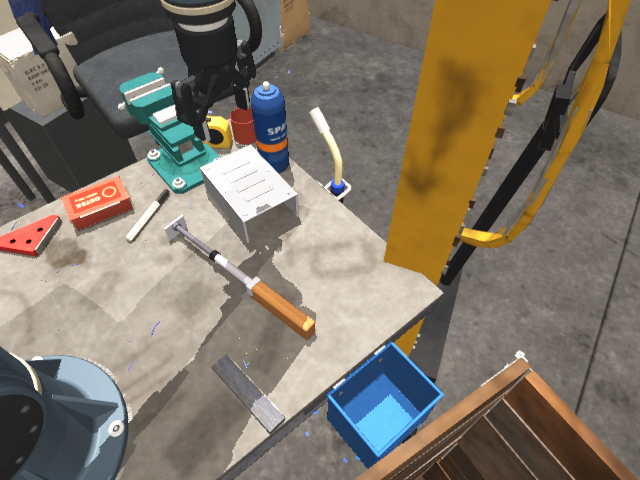

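View pics/side0.png

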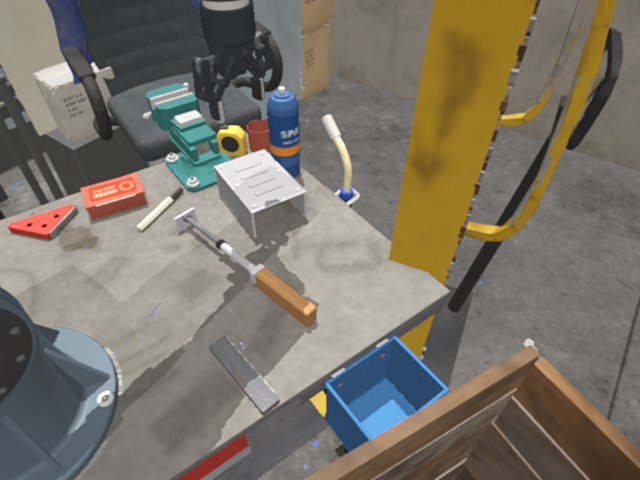

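Both views show the rake (handle end about (310,330), blade (175,228) in the scene view), the box with its mouth side (245,235)–(298,205), the bin rim (387,345),(442,393),(375,465),(328,410), the table's far corner (441,292), and the can and pot behind the box. Next I cast rays for these.

```bash
cat > h.py <<'E'
import numpy as np,cv2
from workcell import *
def ray(n,u,v,c=None):
    c=c or calibration(n);K=np.array(c["intrinsics"]);T=np.array(c["T"])
    d=np.linalg.solve(K,[u,v,1.]);d=T[:3,:3]@[d[0],-d[1],-d[2]];return T[:3,3],d
def onz(n,u,v,z,c=None):
    o,d=ray(n,u,v,c);return o+d*(z-o[2])/d[2]
def proj(n,p,c=None):
    c=c or calibration(n);K=np.array(c["intrinsics"]);T=np.array(c["T"])
    q=T[:3,:3].T@(np.array(p)-T[:3,3]);w=K@[q[0],-q[1],-q[2]];return w[:2]/w[2]
E
python3 - <<'E'
from h import *
P=lambda *a:np.round(onz(*a),3)
for nm,u,v,z in [("corner",441,292,0),("edge2",220,480,0),("bin ful",387,345,-.022),("bin r",442,393,-.022),("bin bot",375,465,-.022),("bin l",328,410,-.022),
 ("box back near",202,190,.065),("back far",247,148,.065),("mouth far",298,190,.065),("mouth near",248,222,.065),("foot near",248,241,0),("foot far",298,208,0),
 ("handle end top",312,324,.038),("handle front",254,285,.038),("blade top l",165,227,.036),("blade top r",184,218,.036),("can",270,166,0),("pot rim",243,113,.06),("ruler",215,362,0),("ruler",280,415,0)]:
    print(nm,P("scene",u,v,z))
for nm,u,v,z in [("corner",447,293,0),("foot near",255,236,0),("foot far",304,206,0),("handle end top",312,312,.038),("handle front",262,272,.038),("blade l",176,217,.036),("blade r",192,209,.036),("back near",215,163+17,.065)]: print("side",nm,P("side",u,v,z))
im=np.hstack([cv2.resize(cv2.imread("pics/scene0.png")[130:380,140:340],None,fx=2,fy=2),cv2.resize(cv2.imread("pics/scene0.png")[260:480,270:470],(400,500))])
cv2.imwrite("pics/crop.png",im)
c=calibration("wrist");print(np.round(c["T"],3).tolist(),np.round(c["intrinsics"]).tolist())
E
```

```text
corner [ 0.563 -0.391  0.   ]
edge2 [ 0.121 -0.256  0.   ]
bin ful [ 0.432 -0.355 -0.022]
bin r [ 0.406 -0.465 -0.022]
bin bot [ 0.257 -0.426 -0.022]
bin l [ 0.286 -0.328 -0.022]
box back near [0.482 0.08  0.065]
back far [0.623 0.082 0.065]
mouth far [ 0.581 -0.074  0.065]
mouth near [ 0.467 -0.043  0.065]
foot near [ 0.468 -0.032  0.   ]
foot far [ 0.59  -0.066  0.   ]
handle end top [ 0.371 -0.244  0.038]
handle front [ 0.379 -0.121  0.038]
blade top l [0.391 0.098 0.036]
blade top r [0.426 0.083 0.036]
can [0.658 0.056 0.   ]
pot rim [0.715 0.166 0.06 ]
ruler [ 0.247 -0.139  0.   ]
ruler [ 0.236 -0.275  0.   ]
side corner [ 0.556 -0.395  0.   ]
side foot near [ 0.467 -0.034  0.   ]
side foot far [ 0.595 -0.057  0.   ]
side handle end top [ 0.365 -0.247  0.038]
side handle front [ 0.381 -0.13   0.038]
side blade l [0.391 0.096 0.036]
side blade r [0.426 0.089 0.036]
side back near [0.494 0.088 0.065]
[[1.0, 0.001, 0.001, 0.5], [-0.001, 0.96, 0.281, 0.072], [-0.0, -0.281, 0.96, 0.374], [0.0, 0.0, 0.0, 1.0]] [[365.0, 0.0, 318.0], [0.0, 365.0, 242.0], [0.0, 0.0, 1.0]]
```

View pics/crop.png

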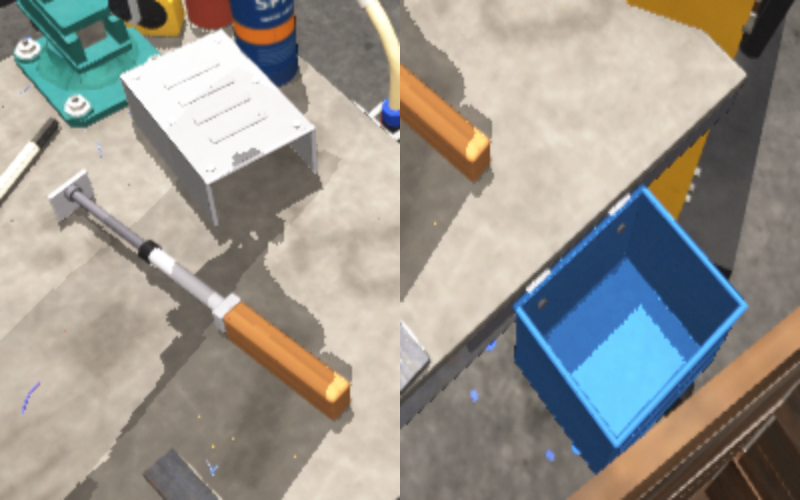

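The crop confirms the rake, box and bin corners (back-left box top corner at scene (201,167); bin rim corners at (392,343),(329,395),(444,395),(379,458)). Next I take a wrist view from above and refine.

```bash
python3 - <<'E'
from h import *
P=lambda *a:np.round(onz(*a),3)
for nm,u,v,z in [("bin in far",392.5,342.7,-.022),("bin in near",329,395.5,-.022),("bin out far",444,395.5,-.022),("bin out near",379,458,-.022),("box back near",201,167,.065)]: print(nm,P("scene",u,v,z))
def tri(a,b):
    o1,d1=ray("scene",*a);o2,d2=ray("side",*b)
    s=np.linalg.lstsq(np.c_[d1,-d2],o2-o1,rcond=None)[0];return np.round((o1+d1*s[0]+o2+d2*s[1])/2,3)
print("crate",tri((521,362),(532,352)),"bin chk",tri((392.5,342.7),(398,338)))
c=calibration("wrist");np.save("w0.npy",c["T"]);cv2.imwrite("pics/w0.png",camera("wrist"))
E
```

```text
bin in far [ 0.44  -0.36  -0.022]
bin in near [ 0.306 -0.317 -0.022]
bin out far [ 0.404 -0.47  -0.022]
bin out near [ 0.269 -0.426 -0.022]
box back near [0.529 0.124 0.065]
crate [ 0.477 -0.542  0.059] bin chk [ 0.448 -0.361 -0.036]
```

View pics/w0.png

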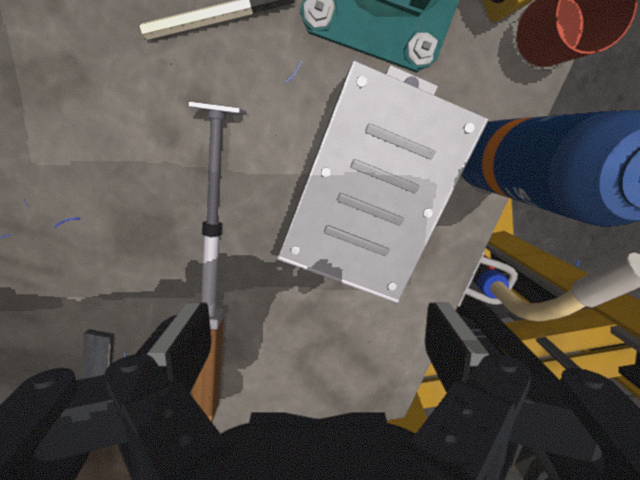

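The wrist view shows box roof corners at (354,62),(487,120),(398,301),(278,257), the blade top (189,104)–(240,110), the rod (215,130)–(210,300), and the can right of the box.

```bash
python3 - <<'E'
from h import *
c=calibration("wrist");c["T"]=np.load("w0.npy")
P=lambda u,v,z:np.round(onz("wrist",u,v,z,c),4)
B=np.array([P(*a,.065) for a in [(354,62),(487,120),(398,301),(278,257)]]);print(B.tolist())
print("dirs",[(np.round(B[i]-B[j],3).tolist(),round(float(np.linalg.norm(B[i]-B[j])),3)) for i,j in[(0,3),(1,2),(2,3),(1,0)]])
m=(B[2]+B[3])/2;print("mouth",m)
print("blade",P(189,104,.036),P(240,110,.036),"rod",P(215.5,130,.026),P(210,300,.026),"handle front",P(211.5,322,.038), "can",P(478,150,.06))
# edge line from several points in scene
im=camera("scene")
h=cv2.cvtColor(im,cv2.COLOR_BGR2HSV)
m=cv2.inRange(h,(8,120,90),(25,255,255));m[:270]=0;m[:, :240]=0;m[345:]=0;m[:,325:]=0
ys,xs=np.nonzero(m);r=cv2.minAreaRect(np.c_[xs,ys].astype(np.float32));print(cv2.boxPoints(r).tolist())
E
```

```text
[[0.5285, 0.1257, 0.065], [0.6366, 0.083, 0.065], [0.5747, -0.0762, 0.065], [0.4648, -0.033, 0.065]]
dirs [([0.064, 0.159, 0.0], 0.171), ([0.062, 0.159, 0.0], 0.171), ([0.11, -0.043, 0.0], 0.118), ([0.108, -0.043, 0.0], 0.116)]
mouth [ 0.51975 -0.0546   0.065  ]
blade [0.3885 0.0976 0.036 ] [0.4326 0.0926 0.036 ] rod [0.4072 0.0761 0.026 ] [ 0.3878 -0.0936  0.026 ] handle front [ 0.3912 -0.1126  0.038 ] can [0.6344 0.0594 0.06  ]
[[246.9026641845703, 294.7192687988281], [258.87396240234375, 278.9388732910156], [318.93133544921875, 324.4996032714844], [306.96002197265625, 340.2799987792969]]
```

{"fn": "play_rows", "kwargs": {"moves": [[[0, 0, 0, -0.67, -0.49, 0.2, 0], [0, 0, 0, -0.67, -0.49, 0.2, 0], [0, 0, 0, -0.67, -0.49, 0.2, 0], [0, 0, 0, -0.67, -0.49, 0.2, 0], [0, 0, 0, -0.66, -0.5, 0.2, 0], [0, 0, 0, -0.66, -0.5, 0.2, 0], [0, 0, 0.072, 0, 0, 0.4, 0], [0, 0, 0, 0, 0, 0.4, 0], [0, 0, 0, 0, 0, 0, 0]]]}}

```text
time_s: 1.1
tool_pos: [0.3804, -0.1598, 0.1718]
eef_rot: [-0.001, 0.746, 0.666, -0.001]
force: [-0.3, 0.9, -0.3]
opening: 0.0855
grasp_force: 0.0
```

```bash
python3 - <<'E'
from h import *
s=observe();print(np.round(s["tool_pos"],4),np.round(s["eef_rot"],4),s["time_s"])
c=calibration("wrist");im=camera("wrist");cv2.imwrite("pics/w1.png",im);np.save("w1.npy",c["T"])
h=cv2.cvtColor(im,cv2.COLOR_BGR2HSV);m=cv2.inRange(h,(5,120,80),(25,255,255))
n,l,st,ce=cv2.connectedComponentsWithStats(m)
for i in np.argsort(-st[1:,4])[:3]+1: 
    print(st[i],ce[i]); ys,xs=np.nonzero(l==i); b=cv2.boxPoints(cv2.minAreaRect(np.c_[xs,ys].astype(np.float32)));print([(p.round().tolist(),onz("wrist",*p,.038,c).round(3).tolist()) for p in b])
E
```

```text
[ 0.3804 -0.1598  0.1718] [-1.300e-03  7.461e-01  6.658e-01 -6.000e-04] 1.1
[ 540  270  100  138 6739] [607.29767028 333.12316367]
[([540.0, 270.0], [0.542, -0.203, 0.038]), ([639.0, 270.0], [0.616, -0.212, 0.038]), ([639.0, 407.0], [0.632, -0.337, 0.038]), ([540.0, 407.0], [0.549, -0.327, 0.038])]
[ 298  184   34  155 4774] [314.06179305 259.00733138]
[([298.0, 338.0], [0.356, -0.24, 0.038]), ([298.0, 184.0], [0.372, -0.119, 0.038]), ([331.0, 184.0], [0.394, -0.122, 0.038]), ([331.0, 338.0], [0.382, -0.242, 0.038])]
[603 248  37  30 636] [621.7327044  262.49842767]
[([602.0, 277.0], [0.589, -0.214, 0.038]), ([615.0, 246.0], [0.595, -0.191, 0.038]), ([643.0, 258.0], [0.617, -0.202, 0.038]), ([631.0, 288.0], [0.611, -0.226, 0.038])]
```

View pics/w1.png

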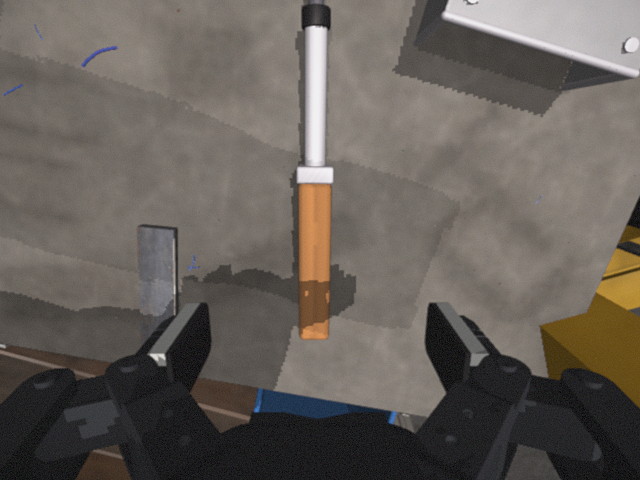

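The wrist view shows the handle centred (orange (298–331,184–338)), axis aligned with the jaws. Descend and grip.

{"fn": "play_rows", "kwargs": {"moves": [[[0, 0, 0, 0, 0, 0.7, 0], [0, 0, 0, 0, 0, 0.7, 0], [0, 0, 0, 0, 0, 0.7, 0], [0, 0, 0, 0, 0, 0.7, 0], [0, 0, 0, 0, 0, 0.65, 0], [0, 0, 0, 0, 0, 0, 0], [0, 0, 0, 0, 0, 0, 1], [0, 0, 0, 0, 0, 0, 1], [0, 0, 0, 0, 0, 0, 1], [0, 0, 0, 0, 0, 0, 1], [0, 0, 0, 0, 0, 0, 1], [0, 0, 0, 0, 0, 0, 1]]], "newtons": 90}}

```text
time_s: 2.35
tool_pos: [0.382, -0.1602, 0.0363]
eef_rot: [0.001, 0.746, 0.666, 0.0]
force: [-5.3, 2.1, 18.1]
opening: 0.0224
grasp_force: 88.7
```

{"fn": "play_rows", "kwargs": {"moves": [[[0, 0, 0, 0, 0, -0.3, 1], [0, 0, 0, 0, 0, -0.2, 1], [0, 0, 0, -0.8, 0, 0, 1], [0, 0, 0, -0.8, 0, 0, 1], [0, 0, 0, -0.8, 0, 0, 1], [0, 0, 0, -0.8, 0, 0, 1], [0, 0, 0, -0.8, 0, 0, 1], [0, 0, 0.085, 0, 0, 0, 1], [0, 0, 0.084, 0, 0, 0, 1], [0, 0, 0, 0.18, 0.59, 0, 1], [0, 0, 0, 0.18, 0.59, 0, 1], [0, 0, 0, 0, 0, 0, 1]]]}}

```text
time_s: 3.55
tool_pos: [0.4153, -0.3235, 0.0556]
eef_rot: [0.001, 0.827, 0.562, 0.0]
force: [0.2, -0.1, -3.6]
opening: 0.0225
grasp_force: 89.3
```

```bash
python3 - <<'E'
from h import *
s=observe();print({k:np.round(s[k],4).tolist() for k in("tool_pos","eef_rot","force","wrist_torque","time_s","opening")})
c=calibration("wrist");im=camera("wrist");cv2.imwrite("pics/w2.png",im);np.save("w2.npy",c["T"])
from scipy.spatial.transform import Rotation as R
w,x,y,z=s["eef_rot"];M=R.from_quat([x,y,z,w]).as_matrix();print(M.round(3).tolist())
t=np.array(s["tool_pos"])
for d in(.245,.255,.265):
  for lat in(-.022,.022): print(d,lat,proj("wrist",t+M@[d,lat,-.003+.0],c).round(1))
E
```

```text
{'tool_pos': [0.4153, -0.3235, 0.0556], 'eef_rot': [0.0009, 0.8272, 0.5619, 0.0005], 'force': [0.2081, -0.0716, -3.5559], 'wrist_torque': [-0.1138, 0.0262, -0.0323], 'time_s': 3.55, 'opening': 0.0225}
[[0.369, 0.93, 0.002], [0.93, -0.369, -0.001], [-0.0, 0.002, -1.0]]
0.245 -0.022 [ 189.5 -878.6]
0.245 0.022 [ 437.  -878.8]
0.255 -0.022 [ 183.6 -985.9]
0.255 0.022 [ 442.4 -986.1]
0.265 -0.022 [  177.1 -1103.3]
0.265 0.022 [  448.2 -1103.5]
```

View pics/w2.png

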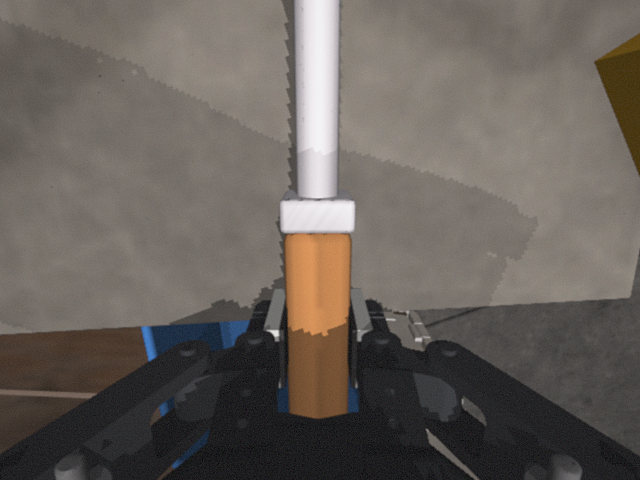

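The wrist view shows the rake held straight in the jaws (handle (287–350,235–410)). I check the blade against the mouth in the scene view.

```bash
python3 - <<'E'
from h import *
im=camera("scene");cv2.imwrite("pics/s2.png",cv2.resize(im[130:330,200:400],None,fx=3,fy=3))
t=np.array([.4153,-.3235,0]);u=np.array([.369,.93,0]);v=np.array([.93,-.369,0])
for l in(-.022,.022):
  for z in(.0195,.0555): print(l,z,((proj("scene",t+u*.255+v*l+[0,0,z])-[200,130])*3).round())
m=np.array([.5198,-.0546,0])
for l in(-.059,.059):
  for z in(0,.065): print("box",l,z,((proj("scene",m+v*l+[0,0,z])-[200,130])*3).round())
E
```

```text
-0.022 0.0195 [219. 323.]
-0.022 0.0555 [214. 287.]
0.022 0.0195 [277. 291.]
0.022 0.0555 [275. 254.]
box -0.059 0 [142. 336.]
box -0.059 0.065 [128. 271.]
box 0.059 0 [295. 255.]
box 0.059 0.065 [291. 188.]
```

View pics/s2.png

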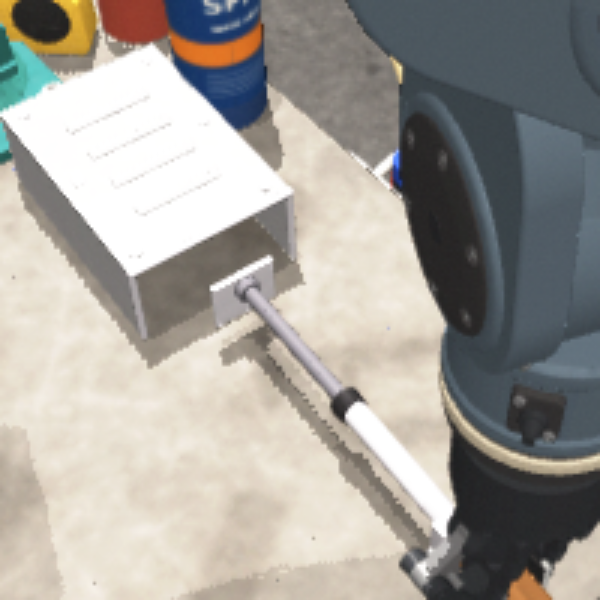

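The blade corners (211,290),(273,257),(217,325),(274,290) lie within a pixel of prediction, so the near face is about 255 mm ahead of the TCP and centred on the mouth. Insert.

{"fn": "play_rows", "kwargs": {"moves": [[[0, 0, 0, 0.5, 0, 0, 1], [0, 0, 0, 0.5, 0, 0, 1], [0, 0, 0, 0.5, 0, 0, 1], [0, 0, 0, 0.5, 0, 0, 1], [0, 0, 0, 0.5, 0, 0, 1], [0, 0, 0, 0.5, 0, 0, 1], [0, 0, 0, 0.5, 0, 0, 1], [0, 0, 0, 0.5, 0, 0, 1], [0, 0, 0, 0.5, 0, 0, 1], [0, 0, 0, 0, 0, 0, 1]]]}}

```text
time_s: 4.65
tool_pos: [0.4791, -0.1542, 0.0554]
eef_rot: [-0.0, 0.827, 0.562, 0.0]
force: [-1.0, -0.2, -2.6]
opening: 0.0225
grasp_force: 89.3
```

{"fn": "play_rows", "kwargs": {"moves": [[[0, 0, 0, 0, 0, 0.15, 1], [0, 0, 0, 0, 0, 0.15, 1], [0, 0, 0, 0, 0, 0.1, 1], [0, 0, 0, 0, 0, 0.05, 1], [0, 0, 0, 0, 0, 0, 1]]]}}

```text
time_s: 5.15
tool_pos: [0.4788, -0.156, 0.0369]
eef_rot: [-0.0, 0.828, 0.561, -0.0]
force: [0.4, -0.5, -2.8]
opening: 0.0225
grasp_force: 89.3
```

{"fn": "play_rows", "kwargs": {"moves": [[[0, 0, 0, -0.2, 0, 0, 1], [0, 0, 0, -0.2, 0, 0, 1], [0, 0, 0, -0.2, 0, 0, 1], [0, 0, 0, -0.2, 0, 0, 1], [0, 0, 0, -0.2, 0, 0, 1], [0, 0, 0, -0.2, 0, 0, 1], [0, 0, 0, -0.2, 0, 0, 1], [0, 0, 0, -0.2, 0, 0, 1]]]}}

```text
time_s: 5.95
tool_pos: [0.4553, -0.2159, 0.0373]
eef_rot: [-0.0, 0.828, 0.561, 0.0]
force: [1.7, 1.8, -3.6]
opening: 0.0223
grasp_force: 89.3
```

{"fn": "play_rows", "kwargs": {"moves": [[[0, 0, 0, -0.22, 0, 0, 1], [0, 0, 0, -0.22, 0, 0, 1], [0, 0, 0, -0.22, 0, 0, 1], [0, 0, 0, -0.22, 0, 0, 1], [0, 0, 0, -0.22, 0, 0, 1], [0, 0, 0, -0.22, 0, 0, 1], [0, 0, 0, -0.22, 0, 0, 1], [0, 0, 0, -0.22, 0, 0, 1], [0, 0, 0, -0.22, 0, 0, 1], [0, 0, 0, -0.22, 0, 0, 1], [0, 0, 0, -0.22, 0, 0, 1], [0, 0, 0, -0.1, 0, 0, 1]]]}}

```text
time_s: 7.15
tool_pos: [0.418, -0.3097, 0.0373]
eef_rot: [0.0, 0.828, 0.561, -0.0]
force: [1.4, 1.4, -3.3]
opening: 0.0227
grasp_force: 89.3
```

```bash
python3 - <<'E'
from h import *
s=observe();print({k:np.round(s[k],4).tolist() for k in("tool_pos","eef_rot","force","time_s")})
im=camera("scene");cv2.imwrite("pics/s3.png",cv2.resize(im[130:480,200:480],None,fx=1.7,fy=1.7))
E
```

```text
{'tool_pos': [0.418, -0.3097, 0.0373], 'eef_rot': [0.0, 0.8277, 0.5612, -0.0001], 'force': [1.4416, 1.4039, -3.2607], 'time_s': 7.15}
```

View pics/s3.png

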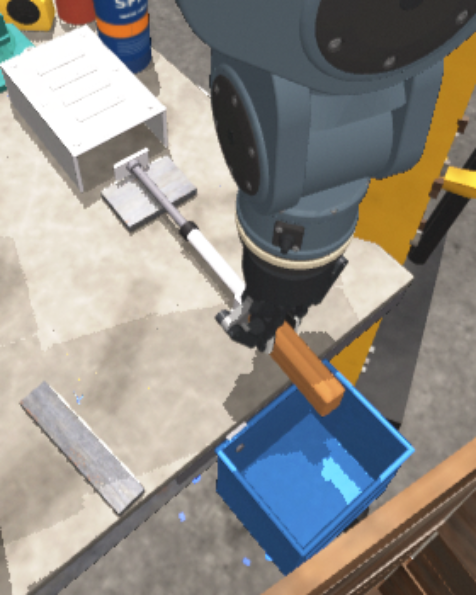

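The offcut lies just outside the mouth (crop corners about (108,195),(174,160),(197,188),(131,228)), the blade flat behind it. Now I work out the yaw and the tilt about the blade edge, so that the hand passes above the wooden crate beyond the bin.

```bash
cat > plan.py <<'E'
from h import *
from scipy.spatial.transform import Rotation as R
e=np.array([.952,-.305,0]);ni=np.array([.305,.952,0]);E0=np.array([.373,-.338,0])
b=np.array([.255,0,.0365])
def st(p): p=np.array(p)-E0;return np.round([p@e,p@ni],4)
def pose():
    s=observe();w,x,y,z=s["eef_rot"];return np.array(s["tool_pos"]),R.from_quat([x,y,z,w])
def rows(B,Rt,steps):
    "steps: (yaw deg about world -z, pitch deg about tool y, pull m along horizontal rake axis, lift m)"
    for yaw,pit,pull,lift in steps:
        R2=R.from_rotvec([0,0,-np.radians(yaw)])*Rt*R.from_rotvec([0,-np.radians(pit),0])
        x=R2.as_matrix()[:,0].copy();x[2]=0;x/=np.linalg.norm(x)
        B2=B-x*pull+[0,0,lift]
        d=(Rt.inv()).apply((B2-R2.apply(b))-(B-Rt.apply(b)))/.04
        t=(Rt.inv()*R2).as_rotvec()/(np.pi/2)
        print(np.round(np.r_[t,d],3).tolist(),st(B2),"tcp",np.round(B2-R2.apply(b),3))
        B,Rt=B2,R2
E
python3 - <<'E'
from plan import *
for u,v in[(108,195),(174,160),(197,188),(131,228)]:
    p=onz("scene",u/1.7+200,v/1.7+130,.012);print(p.round(3),st(p))
t,Rt=pose();B=t+Rt.apply(b);print(B.round(4),st(B))
rows(B,Rt,[(3.5,0,.008,.0)]*2+[(0,8.34,.006,.0005)]*3+[(0,0,.012,0)])
E
```

```text
[ 0.47  -0.069  0.012] [0.0105 0.2855]
[ 0.551 -0.103  0.012] [0.0978 0.2784]
[ 0.531 -0.147  0.012] [0.0925 0.2304]
[ 0.448 -0.117  0.012] [0.0039 0.2337]
[ 0.5123 -0.0731  0.0007] [0.0519 0.2947]
[0.0, -0.0, 0.039, -0.188, -0.401, 0.0] [0.0508 0.2867] tcp [ 0.4   -0.311  0.037]
[0.0, -0.0, 0.039, -0.188, -0.401, 0.0] [0.0493 0.2789] tcp [ 0.382 -0.311  0.037]
[0.0, -0.093, -0.0, 0.05, -0.0, -0.927] [0.0482 0.273 ] tcp [ 0.383 -0.309  0.074]
[0.0, -0.093, -0.0, 0.05, -0.0, -0.906] [0.047  0.2671] tcp [ 0.387 -0.303  0.11 ]
[0.0, -0.093, 0.0, 0.053, -0.0, -0.884] [0.0459 0.2612] tcp [ 0.393 -0.292  0.143]
[0.0, 0.0, 0.0, -0.272, -0.0, 0.127] [0.0436 0.2494] tcp [ 0.387 -0.303  0.143]
```

{"fn": "play_rows", "kwargs": {"moves": [[[0, 0, 0.039, -0.19, -0.4, 0, 1], [0, 0, 0.039, -0.19, -0.4, 0, 1], [0, -0.0465, 0, 0.03, 0, -0.465, 1], [0, -0.0465, 0, 0.02, 0, -0.462, 1], [0, -0.0465, 0, 0.025, 0, -0.455, 1], [0, -0.0465, 0, 0.025, 0, -0.45, 1], [0, -0.0465, 0, 0.025, 0, -0.442, 1], [0, -0.0465, 0, 0.03, 0, -0.442, 1], [0, 0, 0, 0, 0, 0, 1]]]}}

```text
time_s: 8.1
tool_pos: [0.3968, -0.2868, 0.1434]
eef_rot: [0.112, 0.839, 0.498, -0.187]
force: [0.9, -0.1, -4.6]
opening: 0.022
grasp_force: 89.6
```

```bash
python3 - <<'E'
from plan import *
s=observe();print({k:np.round(s[k],4).tolist() for k in("force","time_s","q")})
t,Rt=pose();B=t+Rt.apply(b);print(t.round(4),B.round(4),st(B),Rt.as_matrix()[:,0].round(3))
im=camera("scene");cv2.imwrite("pics/s4.png",cv2.resize(im[130:480,200:480],None,fx=1.7,fy=1.7))
rows(B,Rt,[(0,0,.02,0)]*2)
E
```

```text
{'force': [0.8988, -0.094, -4.6105], 'time_s': 8.1, 'q': [-0.3697, 0.2778, -0.3088, 1.0428, -0.4363, 1.7128]}
[ 0.3968 -0.2868  0.1434] [ 0.4998 -0.0979  0.0018] [0.0475 0.2672] [ 0.433  0.794 -0.426]
[0.0, 0.0, 0.0, -0.452, -0.0, 0.213] [0.0438 0.2476] tcp [ 0.387 -0.304  0.143]
[0.0, 0.0, 0.0, -0.452, -0.0, 0.213] [0.04   0.2279] tcp [ 0.378 -0.322  0.143]
```

View pics/s4.png

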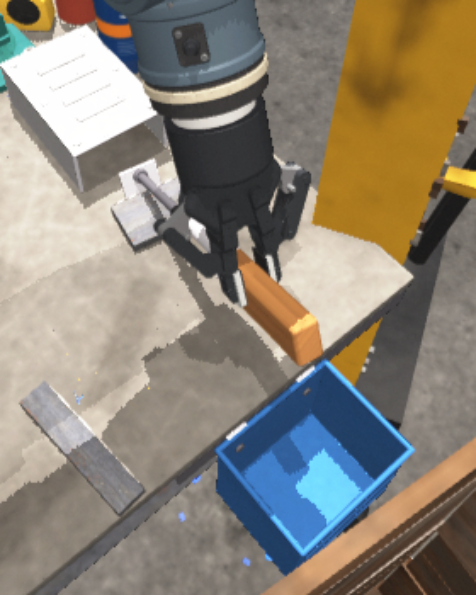

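The rake is tilted with its blade edge on the table behind the offcut (offcut at about (150,215) in the crop), gripper well above the bin. Pull along.

{"fn": "play_rows", "kwargs": {"moves": [[[0, 0, 0, -0.32, 0, 0.15, 1], [0, 0, 0, -0.32, 0, 0.15, 1], [0, 0, 0, -0.32, 0, 0.15, 1], [0, 0, 0, -0.32, 0, 0.15, 1], [0, 0, 0, -0.32, 0, 0.15, 1], [0, 0, 0, -0.32, 0, 0.15, 1], [0, 0, 0, -0.32, 0, 0.15, 1], [0, 0, 0, -0.32, 0, 0.15, 1], [0, 0, 0, -0.32, 0, 0.15, 1], [0, 0, 0, -0.32, 0, 0.15, 1], [0, 0, 0, -0.32, 0, 0.15, 1], [0, 0, 0, -0.32, 0, 0.15, 1]]]}}

```text
time_s: 9.35
tool_pos: [0.3126, -0.4372, 0.1414]
eef_rot: [0.11, 0.84, 0.497, -0.186]
force: [1.9, 1.7, -3.0]
opening: 0.0221
grasp_force: 89.5
```

```bash
python3 - <<'E'
from plan import *
s=observe();print({k:np.round(s[k],4).tolist() for k in("force","time_s","q")})
t,Rt=pose();B=t+Rt.apply(b);print(t.round(4),B.round(4),st(B),Rt.as_matrix()[:,0].round(3))
for n in("scene","side"):
    im=camera(n);cv2.imwrite(f"pics/{n}5.png",im)
a=cv2.imread("pics/scene5.png")[200:480,180:480];c=cv2.imread("pics/side5.png")[200:480,180:480]
cv2.imwrite("pics/5.png",cv2.resize(np.hstack([a,c]),None,fx=1.33,fy=1.33))
# gray plate mask near the predicted place
for d in(.03,): 
    x=Rt.as_matrix()[:,0].copy();x[2]=0;x/=np.linalg.norm(x);p=B-x*d;p[2]=.012;print("pred plate",st(p),proj("scene",p).round(),proj("side",p).round())
E
```

```text
{'force': [1.9288, 1.7322, -2.9642], 'time_s': 9.35, 'q': [-0.7228, 0.2511, -0.3504, 0.8677, -0.425, 1.3275]}
[ 0.3126 -0.4372  0.1414] [ 0.4163 -0.248   0.0006] [0.0138 0.0989] [ 0.436  0.795 -0.423]
pred plate [0.0081 0.0694] [338. 326.] [339. 314.]
```

View pics/5.png

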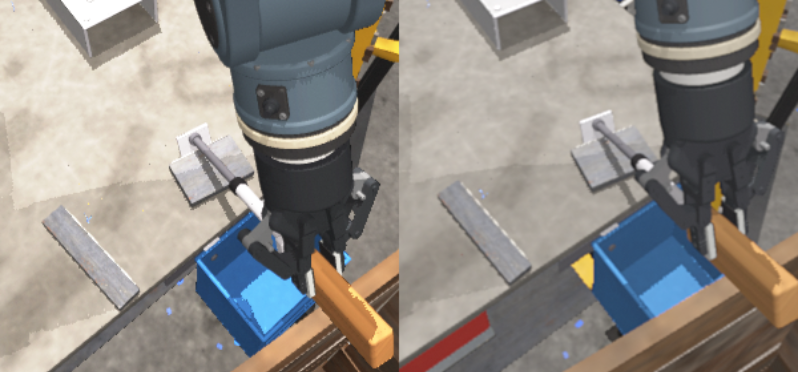

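The offcut sits squarely in front of the blade (scene pixel (339,326), as predicted), over the middle of the bin along the edge, and the hand is clear above the crate. Pull over slowly.

{"fn": "play_rows", "kwargs": {"moves": [[[0, 0, 0, -0.16, 0, 0.072, 1], [0, 0, 0, -0.16, 0, 0.072, 1], [0, 0, 0, -0.16, 0, 0.072, 1], [0, 0, 0, -0.16, 0, 0.072, 1], [0, 0, 0, -0.16, 0, 0.072, 1], [0, 0, 0, -0.16, 0, 0.072, 1], [0, 0, 0, -0.16, 0, 0.072, 1], [0, 0, 0, -0.16, 0, 0.072, 1], [0, 0, 0, -0.16, 0, 0.072, 1], [0, 0, 0, -0.16, 0, 0.072, 1], [0, 0, 0, -0.16, 0, 0.072, 1], [0, 0, 0, -0.16, 0, 0.072, 1]]]}}

```text
time_s: 10.65
tool_pos: [0.2729, -0.5112, 0.1436]
eef_rot: [0.111, 0.84, 0.497, -0.187]
force: [0.1, 0.7, -3.2]
opening: 0.0224
grasp_force: 89.5
```

```bash
cat > chk.py <<'E'
from plan import *
s=observe();print({k:np.round(s[k],4).tolist() for k in("force","time_s","q")})
t,Rt=pose();B=t+Rt.apply(b);print(t.round(4),B.round(4),st(B))
im=camera("scene");h=cv2.cvtColor(im,cv2.COLOR_BGR2HSV)
# sample patches: table just inside the edge, and bin interior
for nm,pts in [("edge z0",[E0+e*a+ni*c for c in(.03,.012) for a in(-.04,-.02,0,.02,.04)]),("binfloor",[E0+e*a-ni*c+[0,0,-.145] for c in(.04,.07,.1) for a in(-.05,-.025,0,.025,.05)])]:
    for p in pts:
        u,v=proj("scene",p).round().astype(int);print(nm,st(p),(u,v),h[v-1:v+2,u-1:u+2].reshape(-1,3).mean(0).round().astype(int))
E
python3 chk.py
```

```text
{'force': [0.1301, 0.7039, -3.2362], 'time_s': 10.65, 'q': [-0.8791, 0.28, -0.3098, 0.8095, -0.4058, 1.1575]}
[ 0.2729 -0.5112  0.1436] [ 0.3763 -0.3223  0.0023] [-0.0016  0.0159]
edge z0 [-0.04  0.03] (np.int64(331), np.int64(364)) [ 19  20 239]
edge z0 [-0.02  0.03] (np.int64(341), np.int64(357)) [ 68  17 215]
edge z0 [-0.    0.03] (np.int64(350), np.int64(349)) [158  11 146]
edge z0 [0.02 0.03] (np.int64(359), np.int64(342)) [169   3 245]
edge z0 [0.04 0.03] (np.int64(368), np.int64(335)) [ 18  18 241]
edge z0 [-0.04   0.012] (np.int64(339), np.int64(373)) [ 18  31 222]
edge z0 [-0.02   0.012] (np.int64(348), np.int64(365)) [ 18  27 227]
edge z0 [-0.     0.012] (np.int64(357), np.int64(357)) [ 17  34 146]
edge z0 [0.02  0.012] (np.int64(366), np.int64(350)) [ 34  16 237]
edge z0 [0.04  0.012] (np.int64(375), np.int64(343)) [ 19  17 243]
binfloor [-0.05 -0.04] (np.int64(351), np.int64(428)) [107 169 110]
binfloor [-0.025 -0.04 ] (np.int64(361), np.int64(419)) [106 171 182]
binfloor [ 0.   -0.04] (np.int64(371), np.int64(410)) [104 164 212]
binfloor [ 0.025 -0.04 ] (np.int64(381), np.int64(401)) [105 166 203]
binfloor [ 0.05 -0.04] (np.int64(391), np.int64(393)) [131   5 223]
binfloor [-0.05 -0.07] (np.int64(362), np.int64(442)) [107 169 107]
binfloor [-0.025 -0.07 ] (np.int64(373), np.int64(433)) [ 99 144 254]
binfloor [ 0.   -0.07] (np.int64(383), np.int64(423)) [ 99 145 254]
binfloor [ 0.025 -0.07 ] (np.int64(393), np.int64(414)) [100 146 253]
binfloor [ 0.05 -0.07] (np.int64(402), np.int64(405)) [112   4 242]
binfloor [-0.05   -0.0999] (np.int64(374), np.int64(457)) [107 168 107]
binfloor [-0.025  -0.0999] (np.int64(385), np.int64(447)) [102 155 248]
binfloor [ 0.     -0.0999] (np.int64(395), np.int64(437)) [107 170 164]
binfloor [ 0.025  -0.0999] (np.int64(405), np.int64(428)) [102 155 248]
binfloor [ 0.05   -0.0999] (np.int64(415), np.int64(418)) [ 38   2 247]
```

{"fn": "play_rows", "kwargs": {"moves": [[[0, 0, 0, -0.21, 0, -0.45, 1], [0, 0, 0, -0.21, 0, -0.45, 1], [0, 0.093, 0, 0, 0, 0, 1], [0, 0.093, 0, 0, 0, 0, 1], [0, 0.093, 0, 0, 0, 0, 1], [0, 0, 0, 0.5, 0, 0, 1], [0, 0, 0, 0.6, 0, 0, 1], [0, 0, 0, 0.6, 0, 0, 1], [0, 0, 0, 0.6, 0, 0, 1], [0, 0, 0, 0.6, 0, 0, 1], [0, 0, 0, 0, 0, 0, 1]]]}}

```text
time_s: 11.8
tool_pos: [0.3298, -0.4071, 0.1834]
eef_rot: [0.0, 0.86, 0.511, -0.0]
force: [0.2, -0.2, -3.8]
opening: 0.0222
grasp_force: 89.4
```

```bash
cat > bin.py <<'E'
from plan import *
s=observe();print({k:np.round(s[k],4).tolist() for k in("tool_pos","eef_rot","force","time_s")})
for n in("scene","side"):
    im=camera(n);h=cv2.cvtColor(im,cv2.COLOR_BGR2HSV)
    # inside of bin: polygon of the rim in the picture
    rim=np.array([proj(n,E0+e*a-ni*c+[0,0,-.022]) for a,c in[(-.066,.005),(.066,.005),(.066,.11),(-.066,.11)]]).round().astype(np.int32)
    M=np.zeros(im.shape[:2],np.uint8);cv2.fillPoly(M,[rim],255)
    g=cv2.inRange(h,(0,0,20),(180,90,255))&M
    k,l,stt,ce=cv2.connectedComponentsWithStats(g);print(n,rim.tolist(),[(stt[i].tolist(),ce[i].round().tolist(),h[l==i].mean(0).round().tolist()) for i in range(1,k) if stt[i,4]>15])
    T=np.zeros(im.shape[:2],np.uint8)
    x0,y0=rim.min(0)-12;x1,y1=rim.max(0)+12;sub=cv2.resize(h[y0:y1,x0:x1],(26,22),interpolation=cv2.INTER_AREA)
    print("\n".join("".join("#" if 95<p[0]<118 and p[1]>120 else("." if p[1]<60 and p[2]>150 else("o" if p[1]<90 else "b")) for p in r) for r in sub))
E
python3 bin.py
```

```text
{'tool_pos': [0.3298, -0.4071, 0.1834], 'eef_rot': [0.0, 0.8598, 0.5106, -0.0], 'force': [0.1521, -0.2181, -3.8183], 'time_s': 11.8}
scene [[333, 396], [392, 346], [439, 394], [379, 451]] [([368, 346, 44, 39, 910], [390.0, 366.0], [87.0, 14.0, 65.0]), ([348, 396, 52, 47, 1348], [375.0, 419.0], [102.0, 10.0, 154.0])]
..o..........ooooooooooooo
...........ooooooooooooooo
...o.........ooooooooooooo
....o...oo..oooooooooooooo
.....o..o..ooooooooooooooo
.....ooo#ooooooooobbooooo.
.....ob###ooooooobbbbooooo
....o######booooobbbbboooo
..o.###########bbbbbbbbooo
.ob#############bbbbbbbboo
o################bbbbbbboo
ob########oo.b####bbbbbbbo
ob######oo....#####bbbbbbb
ob###booo.....o####bbbbbbb
ob####oo.......#####bbbbbb
oob####o........###bobbbbb
ooob####o.....o###bobbbbbb
oooob####o..o####bobbbbbbb
ooooo#####b#####bbbbbbbbob
oooooo########bbbbbbbboboo
ooooooo######bbbbbbbboboob
oooooooo###bbbbbbbboboobbb
side [[331, 384], [395, 340], [443, 389], [377, 442]] [([392, 340, 42, 58, 101], [408.0, 361.0], [105.0, 36.0, 99.0]), ([380, 354, 5, 5, 18], [382.0, 356.0], [127.0, 33.0, 106.0]), ([337, 384, 6, 5, 19], [340.0, 386.0], [127.0, 38.0, 97.0]), ([353, 399, 61, 43, 1074], [378.0, 419.0], [101.0, 18.0, 153.0])]
...o........ooooobbboooooo
....o.......ooooobbbbooooo
....o.....oo.#ooobbbbboooo
.....o...oob###obbbbbbbooo
.....oooo###b###bbbbbbbooo
.....oob########bbbbbbbboo
....oo###########bbbbbbbbo
..oo.#############bbbbbbbb
ooob###############bbbbbbb
o##################bbbbbbb
ob#b################bbbbbb
bb###################bbbbb
bb##########o#########bbbb
bb#######boo.b######bbbbbb
bb#####ooo....#####oooobbb
ob#####oo.....o##oooooobbb
oo#####b.......oooooobbbbb
oob#####b.....ooooobbbbbbo
ooob#####o..ooooobbbbbbooo
oooo#####bobbooobbbbbboooo
ooooo##booooobbbbbbboooooo
oooooboooooobbbbbboooooobo
```

Both views show a grey flat patch within the bin, so the offcut lies inside it. Now return the rake to where it lay.

{"fn": "play_rows", "kwargs": {"moves": [[[0, 0, -0.082, 0, 0, 0, 1], [0, 0, -0.082, 0, 0, 0, 1], [0, 0, -0.082, 0, 0, 0, 1], [0, 0, 0, 0.8, 0.07, 0, 1], [0, 0, 0, 0.8, 0.07, 0, 1], [0, 0, 0, 0.8, 0.07, 0, 1], [0, 0, 0, 0.8, 0.07, 0, 1], [0, 0, 0, 0.8, 0.08, 0, 1], [0, 0, 0, 0.8, 0.08, 0, 1], [0, 0, 0, 0.75, 0.08, 0, 1], [0, 0, 0, 0.74, 0.07, 0, 1], [0, 0, 0, 0, 0, 0, 1]]]}}

```text
time_s: 13.1
tool_pos: [0.3816, -0.1598, 0.1834]
eef_rot: [0.0, 0.746, 0.666, 0.0]
force: [-0.0, -0.3, -3.5]
opening: 0.0224
grasp_force: 89.4
```

{"fn": "play_rows", "kwargs": {"moves": [[[0, 0, 0, 0, 0, 0.6, 1], [0, 0, 0, 0, 0, 0.6, 1], [0, 0, 0, 0, 0, 0.6, 1], [0, 0, 0, 0, 0, 0.6, 1], [0, 0, 0, 0, 0, 0.6, 1], [0, 0, 0, 0, 0, 0.3, 1], [0, 0, 0, 0, 0, 0.2, 1], [0, 0, 0, 0, 0, 0.1, 1], [0, 0, 0, 0, 0, 0, 1]]]}}

```text
time_s: 14.0
tool_pos: [0.3812, -0.1619, 0.0392]
eef_rot: [0.0, 0.747, 0.665, -0.0]
force: [-0.5, 0.7, -3.5]
opening: 0.0225
grasp_force: 89.4
```

Still 2–3 mm above; ease down.

{"fn": "play_rows", "kwargs": {"moves": [[[0, 0, 0, 0, 0, 0.03, 1], [0, 0, 0, 0, 0, 0.03, 1], [0, 0, 0, 0, 0, 0.02, 1], [0, 0, 0, 0, 0, 0, 1]]]}}

```text
time_s: 14.4
tool_pos: [0.3814, -0.1616, 0.0363]
eef_rot: [0.0, 0.746, 0.665, 0.0]
force: [-0.3, -0.1, 1.3]
opening: 0.0222
grasp_force: 89.8
```

{"fn": "play_rows", "kwargs": {"moves": [[[0, 0, 0, 0, 0, 0, 0.6], [0, 0, 0, 0, 0, 0, 0.4], [0, 0, 0, 0, 0, 0, 0.2], [0, 0, 0, 0, 0, 0, 0], [0, 0, 0, 0, 0, 0, 0], [0, 0, 0, 0, 0, -0.3, 0], [0, 0, 0, 0, 0, -0.6, 0], [0, 0, 0, 0, 0, -0.8, 0], [0, 0, 0, 0, 0, -0.8, 0], [0, 0, 0, 0, 0, -0.8, 0], [0, 0, 0, 0, 0, -0.8, 0], [0, 0, 0, 0, 0, 0, 0]]]}}

```text
time_s: 15.6
tool_pos: [0.3828, -0.1622, 0.2036]
eef_rot: [0.003, 0.746, 0.665, 0.001]
force: [1.1, -0.2, -1.4]
opening: 0.0856
grasp_force: 0.0
```

```bash
python3 bin.py | head -2; python3 - <<'E'
from h import *
a=cv2.imread("pics/scene0.png");b=camera("scene")
ha,hb=[cv2.cvtColor(i,cv2.COLOR_BGR2HSV) for i in(a,b)]
for nm,lo,hi,(x0,y0,x1,y1) in[("can",(100,120,40),(125,255,255),(245,75,300,180)),("pot",(0,120,60),(8,255,255),(225,100,260,150)),("handle",(8,120,90),(25,255,255),(240,270,330,345))]:
    for h in(ha,hb):
        m=cv2.inRange(h,lo,hi)[y0:y1,x0:x1];ys,xs=np.nonzero(m);print(nm,len(xs),xs.mean().round(1),ys.mean().round(1))
c=calibration("wrist");im=camera("wrist");h=cv2.cvtColor(im,cv2.COLOR_BGR2HSV)
m=cv2.inRange(h,(5,120,80),(25,255,255));m[:,:200]=0;m[:,430:]=0;ys,xs=np.nonzero(m);p=cv2.boxPoints(cv2.minAreaRect(np.c_[xs,ys].astype(np.float32)))
print([onz("wrist",*q,.038,c).round(3).tolist() for q in p])
d=cv2.absdiff(a,b).max(2)[195:250,150:200];print("blade diff",(d>40).sum())
E
```

```text
{'tool_pos': [0.3828, -0.1622, 0.2036], 'eef_rot': [0.0026, 0.7465, 0.6654, 0.0012], 'force': [1.0524, -0.246, -1.3673], 'time_s': 15.6}
scene [[333, 396], [392, 346], [439, 394], [379, 451]] [([348, 396, 52, 47, 1352], [375.0, 419.0], [102.0, 10.0, 184.0])]
can 1967 25.0 47.9
can 13 41.9 76.8
pot 737 17.7 25.6
pot 0 nan nan
handle 1368 42.7 39.4
handle 1279 46.9 39.7
[[0.376, -0.121, 0.038], [0.398, -0.124, 0.038], [0.385, -0.245, 0.038], [0.36, -0.242, 0.038]]
blade diff 125<stdin>:6: RuntimeWarning: Mean of empty slice.
  ret = ret.dtype.type(ret / rcount)
```

```bash
python3 -c "
from workcell import *
print(close_job())"
```

```text
the job is handed in; nothing more can be done
None
```

The offcut was raked out and dropped into the blue bin, the rake is back flat, blade edge down, within a few mm of where it lay, and the job is handed in at about 16 s; the arm hid the can and pot in the final check picture, but it never worked near them.

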